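Load the kiln setter in reverse order

ROBOT

A 6-joint arm with a two-finger parallel gripper is mounted at the origin on the work surface. World frame = base frame: x ahead of the robot, y to its left, z up, the work surface at z = 0. Lengths are in m, angles in rad, forces in N, time in s.
With the tool pointing down it reaches from about 0.375 to 0.9 m from the base axis. Payload 3.1 kg.
Tool frame: the origin (TCP) lies at the very end of the fingers, on their centre line; the grasp point (between the pads) lies 19 mm behind it (manip.grasp_offset is the distance from the TCP to the grasp point, in m); x points along the fingers, z is the direction in which the jaws open and shut, and the axes are right-handed (so a half turn about x gives the same grasp; the last joint's range is limited). The gripper opens to 85 mm and grips with 20 to 120 N. Pads are 22 mm wide; open, the fingers measure 114 mm over their backs; the gripper's body (76 mm by 85 mm) begins 54 mm behind the grasp point. The pads swing forward as they close: fully open they stand 13 mm farther back than shut.
Start: joints at [-1.502, 0.527, 1.433, -0, 1.181, -0.178], TCP at [0.153, -0.606, 0.231] pointing down, gripper open.
Joint ranges: [-3.08, 3.08], [-0.75, 2.2], [0.22, 2.44], [-1.43, 4.57], [0, 2.65], [-2.85, 2.85]. Speed limits (rad/s): [2.79, 2.79, 3.14, 3.14, 3.14, 3.14].

INTERFACE

Orientations are given as a unit quaternion [x, y, z, w].
In Python, from station import manip gives the robot as it stands.
- The arm moves only by the tool send_rows, never from a script. Its argument "steps" is a list that holds one entry, the list of rows, each a list of 5 numbers: the closure, from 0 (fully open) to 1 (shut), then the shift along the world's x, y, z in m, then the turn about the world's z in rad. A call has 1 to 8 rows; each row is the pose to reach, as a shift and turn from the pose commanded when the call began; what a row does not reach only later rows make up. A row lasts 1/8 s, in which the tool goes at most 62.5 mm and 10.7 degrees, less where a joint would pass 70% of its speed; a pose out of reach is approached as far as the arm can. A call with a gripper value outside its range is refused whole. The fingers move at their own pace and stop on an object; "grip_force" is the grip in N (left out, the last holds). Time passes only in rows, so rows that repeat a pose let the fingers close. It gives the time, the measured TCP pose, the force and the opening at its end, in the units of the state.
- manip.sense(): the state, without advancing time (a new reading comes with each control period).
- manip.snapshot(name): name is "scene" or "side" or "wrist"; returns the picture (400x640x3 uint8, red, green, blue); there is no depth.
- manip.camera_params(name): a dict with "fx", "fy", "cx", "cy" (pixels), "D" ([k1, k2, p1, p2, k3] as OpenCV has them; the pictures are not rectified), "T" (4x4, takes a point from camera to world coordinates); the wrist camera has in their place "tool_from_camera" (4x4, takes a point from camera to tool coordinates, whose origin is the TCP and whose axes are the tool frame's). Camera axes: x right, y down, z forward; pixel columns grow to the right and rows downward; lengths in m; the calibration is good to about 2 mm. A picture is of the moment at which its call begins: read the wrist's pose just before it. camera_params takes no time and is no camera call.
- manip.sign_off(): hands the job in, once; it reports no verdict.
The state is a dict: "t": time; "q": joint angles; "qd": joint speeds; "tau": joint torques, N m; "tcp_pos": TCP position; "tool_rot": TCP orientation; "force": force on the tool from outside, world axes, zero at the start; "ft_torque": the same for the moment, N m; "finger_gap": opening from 0.0 (shut) to 1.0 (fully open).
Only numpy, scipy, OpenCV 4.12 (cv2) and the standard library are available. Lean on these libraries where they do the work, as an engineer would, in place of code of your own. Each camera call takes 0.05 s, during which the arm holds its last target.

TASK

Move the four porcelain flowers with coloured buds from the wooden ware board into the wells of the kiln setter, one flower standing upright in each well, in reverse order: the flower that stood leftmost on the board (seen from the robot) ends in the rightmost well, the next in the second from the right, and so on. Set each one down gently, without dropping any or tipping it over.

Things in the scene. Friction and masses are not known exactly. Their poses are not given: they have to be found in the camera images.
- ware_board: Fixed plywood board on the table, 120 (x) x 420 (y) x 18 mm; origin at the centre of its underside. Its long axis, its own y, points to the robot's left to within 0.12 rad. It carries four coasters in a row, at y = +144, +48, -48, -144 mm. It may be nearer to or farther from the robot than the kiln setter.
- kiln_setter: Fixed off-white slab, 110 (x) x 420 (y) x 20 mm; origin at the centre of its underside; long axis y points to the robot's left to within 0.12 rad. Four empty wells at x = 0, y = +144, +48, -48, -144 mm: terracotta rings of 30 mm inner, about 38 mm outer radius, rim at z = 30 mm, flat grey floor at z = 20 mm.
- flower_red: Loose porcelain flower, 0.1 to 0.2 kg, standing on the red coaster at the start. Origin at the centre of its underside, z up. White foot of 19 mm radius, 14 mm high; white petals to 37 mm radius, up to 29 mm high; red inner petals, up to 33 mm. Upright round red bud, 28 mm in diameter, from 22 to 68 mm up: grip it by the bud, from above. Its yaw does not matter.
- flower_yellow: Loose porcelain flower, 0.1 to 0.2 kg, standing on the yellow coaster at the start. Origin at the centre of its underside, z up. White foot of 19 mm radius, 14 mm high; white petals to 37 mm radius, up to 29 mm high; yellow inner petals, up to 33 mm. Upright round yellow bud, 28 mm in diameter, from 22 to 68 mm up: grip it by the bud, from above. Its yaw does not matter.
- flower_blue: Loose porcelain flower, 0.1 to 0.2 kg, standing on the blue coaster at the start. Origin at the centre of its underside, z up. White foot of 19 mm radius, 14 mm high; white petals to 37 mm radius, up to 29 mm high; blue inner petals, up to 33 mm. Upright round blue bud, 28 mm in diameter, from 22 to 68 mm up: grip it by the bud, from above. Its yaw does not matter.
- flower_green: Loose porcelain flower, 0.1 to 0.2 kg, standing on the green coaster at the start. Origin at the centre of its underside, z up. White foot of 19 mm radius, 14 mm high; white petals to 37 mm radius, up to 29 mm high; green inner petals, up to 33 mm. Upright round green bud, 28 mm in diameter, from 22 to 68 mm up: grip it by the bud, from above. Its yaw does not matter.
- coaster_red: Flat red disc, 43 mm radius, 6 mm thick, fixed on the ware board (its top is 24 mm above the table); it marks where the red flower stood. Origin at the centre of its underside. It stays.
- coaster_yellow: Flat yellow disc, 43 mm radius, 6 mm thick, fixed on the ware board (its top is 24 mm above the table); it marks where the yellow flower stood. Origin at the centre of its underside. It stays.
- coaster_blue: Flat blue disc, 43 mm radius, 6 mm thick, fixed on the ware board (its top is 24 mm above the table); it marks where the blue flower stood. Origin at the centre of its underside. It stays.
- coaster_green: Flat green disc, 43 mm radius, 6 mm thick, fixed on the ware board (its top is 24 mm above the table); it marks where the green flower stood. Origin at the centre of its underside. It stays.
Not all that is in view belongs to the job. What is shaped like the flower_red but purple is not meant. Leave any purple look-alike of the flower_yellow alone.

How it is judged:
By the outcome, as a careful person would: the job done as asked, in the order asked, and still so for the second after the job is handed in, with the robot touching nothing.
It also fails if it takes over 83 s, if anything falls off the work surface, if the arm or the gripper's body presses on something with over 40 N, if the wrist force passes 120 N, or if a joint passes its speed limit or range.

## Working session

There is one attempt and no reset: what is moved stays moved. The work goes in short steps, Python scripts to look and compute and a tool call to move; the robot and the scene stay as the last step left them, time stands still between calls to the robot, and variables do not carry over. Pictures are saved under pics/ and viewed, and the job is handed in when it is done.

Besides the shell and the picture viewer there is one more tool, called after ">>>" in YAML: its name, and indented under it one key for each argument. send_rows: Moves the arm, as the interface text tells. Its arguments: {"type":"object","properties":{"steps":{"type":"array","items":{"type":"array","items":{"type":"array","items":{"type":"number"}}}},"grip_force":{"type":"number"}},"required":["steps"]}

```bash
mkdir -p pics
python3 - <<'E'
from station import manip
import cv2
s=manip.sense(); print(s['t'],s['tcp_pos'],s['tool_rot'],s['finger_gap'],s['force'])
for n in ['scene','side']:
    im=manip.snapshot(n); cv2.imwrite(f'pics/{n}0.png',im[:,:,::-1])
for n in ['scene','side','wrist']:
    print(n,manip.camera_params(n))
print(manip.grasp_offset)
E
```

```text
0.0 [ 0.15268124 -0.60532578  0.23031115] [ 0.43524544  0.5582594  -0.43406403  0.55722192] 1.0034267414189881 [0.22666164 0.08608697 0.14875394]
scene {'fx': 392.5554427207125, 'fy': 392.5554427207125, 'cx': 320.52433493767967, 'cy': 200.51735659712912, 'D': array([-0.09432067,  0.        ,  0.        ,  0.        ,  0.        ]), 'T': array([[-0.62929548,  0.56042643, -0.53843237,  0.88991333],
       [ 0.77714163,  0.45928113, -0.43024612,  0.36227956],
       [ 0.00617053, -0.68919015, -0.72455425,  0.6085129 ],
       [ 0.        ,  0.        ,  0.        ,  1.        ]])}
side {'fx': 443.34842507439726, 'fy': 443.34842507439726, 'cx': 318.5381168292407, 'cy': 202.42009640964932, 'D': array([-0.01933588,  0.        ,  0.        ,  0.        ,  0.        ]), 'T': array([[ 0.97681523, -0.10338464,  0.1874663 ,  0.35478416],
       [-0.21351605, -0.53421538,  0.81793937, -0.60432161],
       [ 0.01558502, -0.83900271, -0.543904  ,  0.48424429],
       [ 0.        ,  0.        ,  0.        ,  1.        ]])}
wrist {'fx': 288.60882012466476, 'fy': 288.60882012466476, 'cx': 316.5561095989953, 'cy': 200.6362179659455, 'D': array([-0.03092552,  0.        ,  0.        ,  0.        ,  0.        ]), 'tool_from_camera': array([[-1.41297512e-03, -3.11885701e-01,  9.50118579e-01,
        -1.41361473e-01],
       [-1.35657311e-03, -9.50118055e-01, -3.11887546e-01,
         8.02461269e-02],
       [ 9.99998082e-01, -1.72959466e-03,  9.19397422e-04,
        -1.80995583e-05],
       [ 0.00000000e+00,  0.00000000e+00,  0.00000000e+00,
         1.00000000e+00]])}
0.0187
```

View pics/scene0.png

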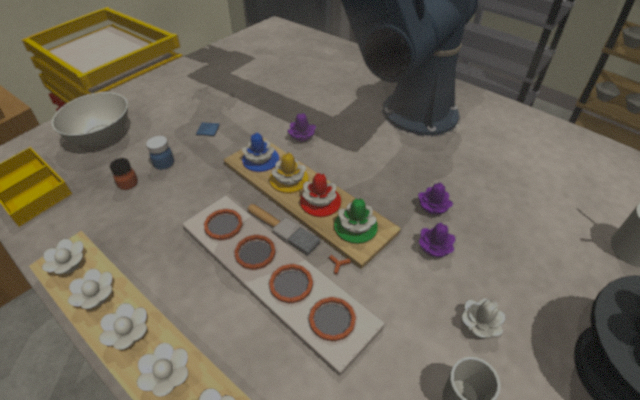

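View pics/side0.png

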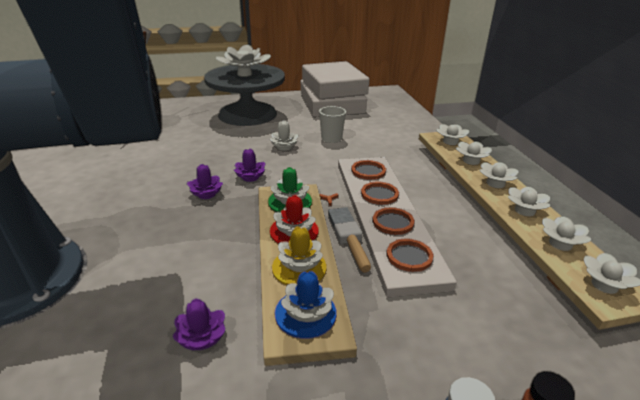

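The scene view shows buds blue (257,145), yellow (288,163), red (320,187) and green (358,212) on the board. The side view shows green farthest, which is +y, so green is leftmost. The wells are at scene (224,223), (255,252), (291,283) and (332,319). The purple look-alikes at (302,127), (435,200) and (437,240), and the white flowers, are not the ones meant because only the coloured buds on coasters fit. Next I'll take an enlarged crop and measure.

```bash
cat > h.py <<'E'
import numpy as np, cv2
from station import manip
def ray(n,uv,T=None):
    p=manip.camera_params(n); K=np.array([[p['fx'],0,p['cx']],[0,p['fy'],p['cy']],[0,0,1]])
    T=p['T'] if T is None else T
    x=cv2.undistortPoints(np.array([[uv]],float),K,p['D'])[0,0]
    return T[:3,3],T[:3,:3]@np.array([x[0],x[1],1])
def onz(n,uv,z,T=None):
    o,d=ray(n,uv,T); return o+d*(z-o[2])/d[2]
def tri(uv1,uv2,n1='scene',n2='side'):
    A=np.zeros((3,3));b=np.zeros(3)
    rs=[]
    for n,uv in((n1,uv1),(n2,uv2)):
        o,d=ray(n,uv);d=d/np.linalg.norm(d);P=np.eye(3)-np.outer(d,d);A+=P;b+=P@o;rs.append((P,o))
    x=np.linalg.solve(A,b); return x,[np.linalg.norm(P@(x-o)) for P,o in rs]
HSV={'red':[(0,8),(172,180)],'yellow':[(18,32)],'blue':[(100,118)],'green':[(50,80)]}
def mask(im,c,s=120,v=40):
    h=cv2.cvtColor(im,cv2.COLOR_RGB2HSV); m=np.zeros(h.shape[:2],bool)
    for a,b in HSV[c]: m|=(h[...,0]>=a)&(h[...,0]<=b)
    return (m&(h[...,1]>s)&(h[...,2]>v)).astype(np.uint8)*255
E
python3 - <<'E'
import cv2,numpy as np
a=cv2.imread('pics/scene0.png')[115:355,170:460]; a=cv2.resize(a,None,fx=2.4,fy=2.4,interpolation=cv2.INTER_CUBIC)
b=cv2.imread('pics/side0.png')[140:360,240:460]; b=cv2.resize(b,None,fx=2.7,fy=2.7,interpolation=cv2.INTER_CUBIC)
cv2.imwrite('pics/c1.png',a);cv2.imwrite('pics/c2.png',b)
h=cv2.cvtColor(cv2.imread('pics/scene0.png'),cv2.COLOR_BGR2HSV)
for u,v in [(257,145),(288,163),(320,187),(358,212),(209,231),(332,339)]: print(h[v,u])
h=cv2.cvtColor(cv2.imread('pics/side0.png'),cv2.COLOR_BGR2HSV)
for u,v in [(307,293),(299,244),(294,212),(290,180),(410,268)]: print(h[v,u])
E
```

```text
[113 139  92]
[ 21 173 122]
[  4 185 106]
[ 57 131  80]
[  9 140 129]
[ 10 151 108]
[109 206  78]
[ 23 216  92]
[  2 232  87]
[ 68 180  61]
[ 10 176  87]
```

View pics/c1.png

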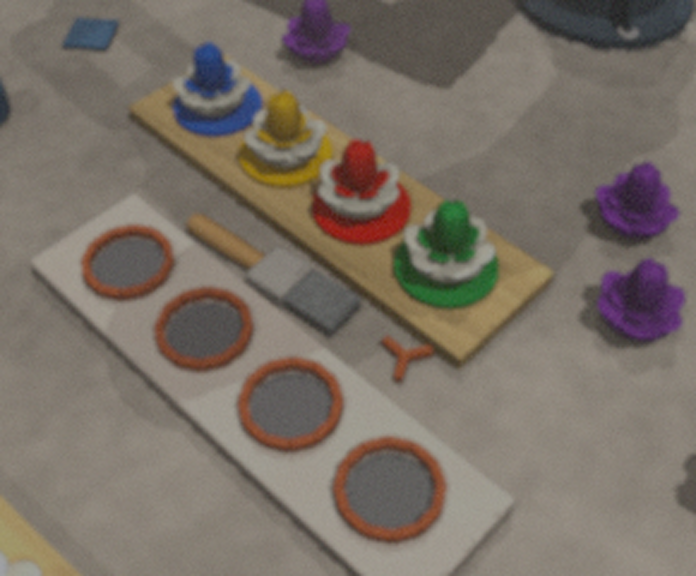

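View pics/c2.png

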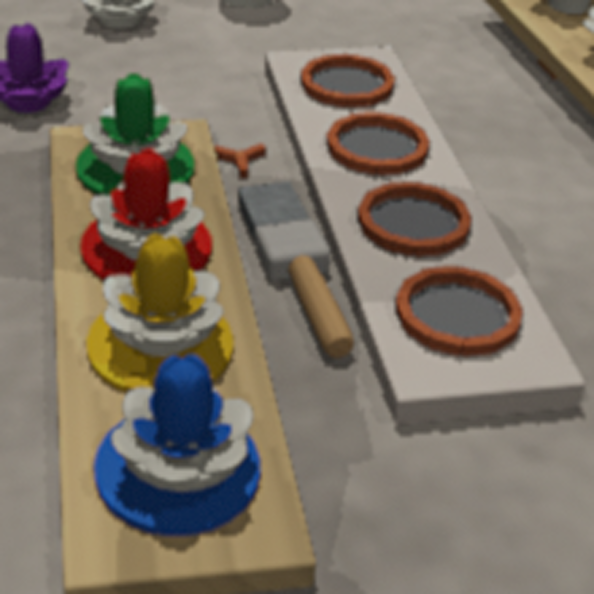

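```bash
cat > meas.py <<'E'
from h import *
from scipy.optimize import minimize
from scipy.spatial.transform import Rotation as R
ims={n:cv2.cvtColor(cv2.imread(f'pics/{n}0.png'),cv2.COLOR_BGR2RGB) for n in('scene','side')}
def proj(n,P):
    p=manip.camera_params(n);K=np.array([[p['fx'],0,p['cx']],[0,p['fy'],p['cy']],[0,0,1]])
    Ti=np.linalg.inv(p['T']); return cv2.projectPoints(P,cv2.Rodrigues(Ti[:3,:3])[0],Ti[:3,3],K,p['D'])[0][:,0]
# buds: centroid of mask part lying above the petals
B={}
seed={'scene':dict(blue=(257,145),yellow=(288,163),red=(320,187),green=(358,212)),'side':dict(blue=(307,293),yellow=(299,244),red=(294,212),green=(290,180))}
th=np.linspace(0,2*np.pi,24,endpoint=False)
def hull(n,xy):
    pts=[]
    for z,r in((.059,.0135),(.070,.014),(.078,.0135),(.085,.011),(.089,.007),(.092,.001)):
        pts+=[(xy[0]+r*np.cos(t),xy[1]+r*np.sin(t),z) for t in th]
    return cv2.convexHull(proj(n,np.array(pts)).astype(np.float32))[:,0]
for c in seed['scene']:
    est=[]
    for n in ims:
        up=8
        m=mask(ims[n],c,90,25); m=cv2.resize(m,None,fx=up,fy=up,interpolation=cv2.INTER_LINEAR)[:].astype(float)/255
        def score(xy):
            h=hull(n,xy); a=np.zeros(m.shape,np.uint8); cv2.fillConvexPoly(a,(h*up).astype(np.int32),1)
            k=cv2.dilate(a,np.ones((5*up,5*up),np.uint8)); ybot=h[:,1].max()*up
            lim=int(h[:,1].min()*up+0.6*(ybot-h[:,1].min()*up)); k[lim:]=0
            return -(m[a>0].mean()-m[(k>0)&(a==0)].mean())
        x0=onz(n,seed[n][c],.075)[:2]
        r=min((minimize(score,x0+d,method='Nelder-Mead',options=dict(initial_simplex=x0+d+np.array([[0,0],[.006,0],[0,.006]]),xatol=2e-4,fatol=1e-4)) for d in (np.zeros(2),np.array([.005,.005]))),key=lambda r:r.fun)
        est.append(r.x); print(c,n,r.x.round(4),round(r.fun,2))
    B[c]=np.mean(est,0)
W={}
for n in ims:
    h=cv2.cvtColor(ims[n],cv2.COLOR_RGB2HSV)
    m=((h[...,0]>=5)&(h[...,0]<=14)&(h[...,1]>105)).astype(np.uint8)
    m=cv2.morphologyEx(m,cv2.MORPH_CLOSE,np.ones((3,3)))
    cs,_=cv2.findContours(m,cv2.RETR_EXTERNAL,cv2.CHAIN_APPROX_NONE)
    out=[]
    for c in cs:
        (u,v),(a,b),_=cv2.fitEllipse(c) if len(c)>40 else ((0,0),(0,0),0)
        if max(a,b)<30 or max(a,b)>60: continue
        P=np.array([onz(n,tuple(p),.028)[:2] for p in c[:,0].astype(float)])
        (x,y),r=cv2.minEnclosingCircle((P*1000).astype(np.float32))
        e=onz(n,(u,v),.028); out.append((e[1],e[0],u,v,r))
    for o in sorted(out): print('well',n,np.round(o,4))
    W[n]=sorted(out)
s=manip.sense(); M=R.from_quat(s['tool_rot']).as_matrix(); print('tool x',M[:,0].round(3),'z',M[:,2].round(3))
for k,v in B.items(): print(k,v.round(4))
E
python3 meas.py
```

```text
blue scene [ 0.4392 -0.1785] -0.88
blue side [ 0.4406 -0.1756] -0.91
yellow scene [ 0.444  -0.0832] -0.75
yellow side [ 0.4488 -0.0737] -0.91
red scene [0.4516 0.0099] -0.92
red side [0.4546 0.0164] -0.92
green scene [0.4603 0.1096] -0.89
green side [0.4626 0.1093] -0.89
well scene [-8.980000e-02  6.272000e-01  2.227752e+02  2.238139e+02  3.836390e+01]
well scene [-1.400000e-02  3.999000e-01  3.262426e+02  1.785496e+02  3.678440e+01]
well scene [5.300000e-03 6.343000e-01 2.545316e+02 2.515231e+02 3.812220e+01]
well scene [1.930000e-02 4.589000e-01 3.210898e+02 2.010097e+02 4.470150e+01]
well scene [1.002000e-01 6.418000e-01 2.905967e+02 2.829227e+02 3.788650e+01]
well scene [1.954000e-01 6.494000e-01 3.318452e+02 3.185583e+02 3.763610e+01]
well side [-9.720000e-02  6.228000e-01  4.094551e+02  2.546790e+02  4.120860e+01]
well side [-2.200000e-03  6.301000e-01  3.930458e+02  2.206842e+02  4.141980e+01]
well side [1.315000e-01 6.403000e-01 3.747711e+02 1.828810e+02 8.970780e+01]
tool x [-0.     0.002 -1.   ] z [ 0.244 -0.97  -0.002]
blue [ 0.4399 -0.177 ]
yellow [ 0.4464 -0.0784]
red [0.4531 0.0131]
green [0.4615 0.1094]
```

>>> send_rows:
  steps:
    - [[0,0.036,0.05,0,0],[0,0.072,0.1,0,0],[0,0.108,0.15,0,0],[0,0.144,0.2,0,0],[0,0.18,0.25,0,0],[0,0.216,0.3,0,0],[0,0.252,0.35,0,0],[0,0.288,0.4,0,0]]
  grip_force: 30

```text
t: 1.1
tcp_pos: [0.4416, -0.2043, 0.2312]
tool_rot: [0.435, 0.558, -0.435, 0.558]
force: [0.4, -0.8, 0.3]
finger_gap: 0.998
```

>>> send_rows:
  steps:
    - [[0.3,0.004,0.06,0,0],[0.3,0.008,0.12,0,0],[0.3,0.012,0.18,0,0],[0.3,0.016,0.24,-0.01,0],[0.3,0.018,0.29,-0.02,0],[0.3,0.02,0.313,-0.03,0],[0.3,0.02,0.313,-0.03,0]]

```text
t: 1.98
tcp_pos: [0.4597, 0.1084, 0.2005]
tool_rot: [0.433, 0.559, -0.434, 0.558]
force: [-0.0, -0.3, 0.6]
finger_gap: 0.704
```

Run:
```python
from h import *
s=manip.sense(); print(s['tcp_pos'],s['q'].round(2) if hasattr(s['q'],'round') else s['q'],s['finger_gap'])
cv2.imwrite('pics/w1.png',manip.snapshot('wrist')[:,:,::-1])
```

```text
[0.45973148 0.10840677 0.20046982] [-0.01  0.37  1.84 -0.    0.93  1.31] 0.7041342654242901
```

View pics/w1.png

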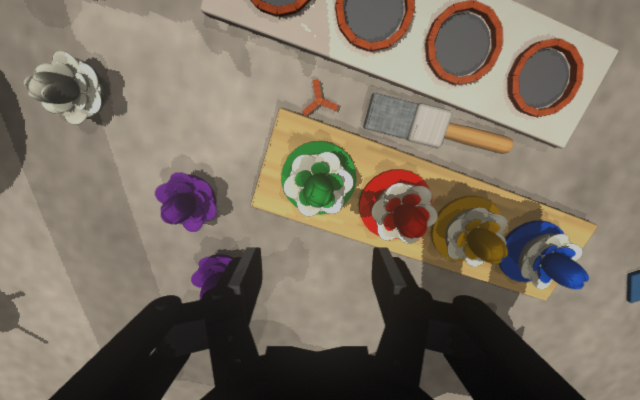

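```bash
cat >> h.py <<'E'
from scipy.spatial.transform import Rotation as R
def wristT(s):
    T=np.eye(4);T[:3,:3]=R.from_quat(s['tool_rot']).as_matrix();T[:3,3]=s['tcp_pos']
    return T@manip.camera_params('wrist')['tool_from_camera']
E
python3 - <<'E'
from h import *
s=manip.sense();T=wristT(s)
im=cv2.cvtColor(cv2.imread('pics/w1.png'),cv2.COLOR_BGR2RGB)
for c in HSV:
    m=mask(im,c,110,30); 
    if c=='red': m[:140]=0
    n,l,st,ce=cv2.connectedComponentsWithStats(m)
    # coaster: hull of all coloured pixels on coaster -> plane z=.024 circle
    pts=np.argwhere(m>0)[:,::-1].astype(float)
    i=[k for k in range(1,n) if st[k,4]>60]; print(c,[(ce[k].round(0).tolist(),int(st[k,4])) for k in i])
h=cv2.cvtColor(im,cv2.COLOR_RGB2HSV)
m=((h[...,0]>=4)&(h[...,0]<=15)&(h[...,1]>130)).astype(np.uint8); m[110:]=0
# inner holes
cs,hi=cv2.findContours(m,cv2.RETR_CCOMP,cv2.CHAIN_APPROX_NONE)
for c,hh in zip(cs,hi[0]):
    if len(c)<60: continue
    e=cv2.fitEllipse(c); P=np.array([onz('wrist',tuple(p),.029,T)[:2] for p in c[:,0].astype(float)])
    A=np.c_[2*P,np.ones(len(P))]; q=np.linalg.lstsq(A,(P**2).sum(1),rcond=None)[0]; r=np.sqrt(q[2]+q[0]**2+q[1]**2)
    print('hole' if hh[3]>=0 else 'outer',np.round(e[0],1),q[:2].round(4),r.round(4))
for nme,uv,z in [('green tip',(319,187),.085),('green coaster',(318,176),.024)]: print(nme,onz('wrist',uv,z,T))
a=cv2.resize(im[130:300,240:600],None,fx=2.2,fy=2.2,interpolation=cv2.INTER_CUBIC)[:,:,::-1]
cv2.imwrite('pics/w1c.png',a)
E
```

```text
red [([383.0, 192.0], 1364), ([407.0, 216.0], 1461)]
yellow [([417.0, 202.0], 15870), ([479.0, 137.0], 198)]
blue [([523.0, 245.0], 1254), ([561.0, 268.0], 1436), ([635.0, 287.0], 253)]
green [([320.0, 159.0], 926), ([315.0, 187.0], 1134), ([336.0, 181.0], 148)]
outer [320.2  97.2] [0.5464 0.1248] 0.0128
outer [545.5  76.2] [ 0.6248 -0.0938] 0.0337
outer [464.1  42. ] [6.317e-01 6.000e-04] 0.037
hole [463.3  43.1] [0.6309 0.0012] 0.0297
outer [374.3   9.9] [0.6377 0.0953] 0.0333
outer [280.2   5.3] [0.6322 0.1863] 0.0225
green tip [0.46943392 0.10716936 0.085     ]
green coaster [0.46533179 0.10669197 0.024     ]
```

View pics/w1c.png

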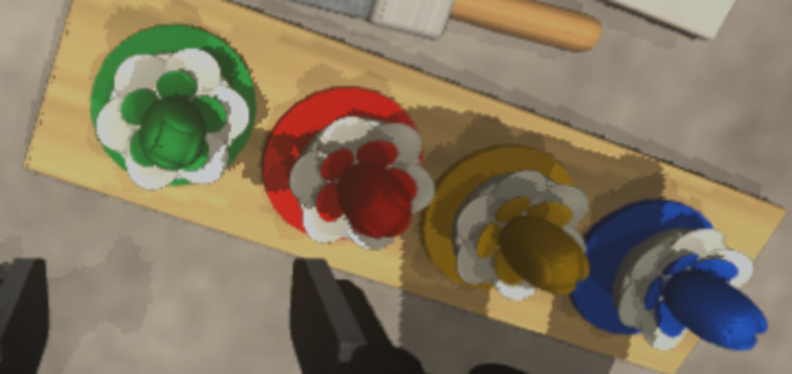

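The wrist view shows the board from left to right as green (319,187), red (407,216), yellow (485,243) and blue (561,268). Wells are at (545,76), (463,43), (374,10) and (280,5). The measurements agree on the wells: (0.625,-0.094), (0.631,0.001), (0.639,0.097) and about (0.647,0.192). I'll pick green first.

>>> send_rows:
  steps:
    - [[0.3,0.003,0,-0.05,0],[0.3,0.003,0,-0.1,0],[0.3,0.003,0,-0.13,0],[0.3,0.003,0,-0.142,0],[0.3,0.003,0,-0.142,0]]

```text
t: 2.65
tcp_pos: [0.464, 0.1062, 0.0592]
tool_rot: [0.435, 0.558, -0.435, 0.557]
force: [-0.3, -0.3, 0.7]
finger_gap: 0.7
```

Run:
```python
from h import *
cv2.imwrite('pics/g1.png',np.vstack([manip.snapshot('scene')[120:320,180:500],manip.snapshot('side')[110:310,180:500]])[:,:,::-1])
print(manip.sense()['tcp_pos'])
```

```text
[0.46471191 0.10657035 0.06032405]
```

View pics/g1.png

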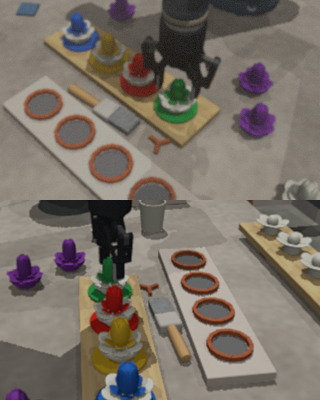

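The fingers straddle the green bud in both views. Closing now.

>>> send_rows:
  steps:
    - [[0.5,0,0,-0.001,0],[0.7,0,0,-0.001,0],[0.9,0,0,-0.001,0],[0.9,0,0,-0.001,0],[0.9,0,0,-0.001,0]]
  grip_force: 35

```text
t: 3.38
tcp_pos: [0.4643, 0.107, 0.0591]
tool_rot: [0.435, 0.557, -0.434, 0.558]
force: [0.4, 0.4, 6.2]
finger_gap: 0.317
```

>>> send_rows:
  steps:
    - [[0.9,0,0,0.01,0],[0.9,0,0,0.03,0],[0.9,0,0,0.07,0],[0.9,0,0,0.11,0],[0.9,0,0,0.11,0]]

```text
t: 4.0
tcp_pos: [0.4656, 0.1071, 0.1712]
tool_rot: [0.436, 0.556, -0.433, 0.56]
force: [-0.1, -0.4, -1.7]
finger_gap: 0.316
```

Run:
```python
from h import *
s=manip.sense();print(s['tcp_pos'],s['force'],s['finger_gap'])
cv2.imwrite('pics/g2.png',np.hstack([cv2.resize(manip.snapshot('scene')[100:300,250:450],None,fx=2,fy=2),cv2.resize(manip.snapshot('side')[60:260,180:380],None,fx=2,fy=2)])[:,:,::-1])
```

```text
[0.46561693 0.10706975 0.17117705] [-0.10926453 -0.37833411 -1.72964879] 0.31614658351378083
```

View pics/g2.png

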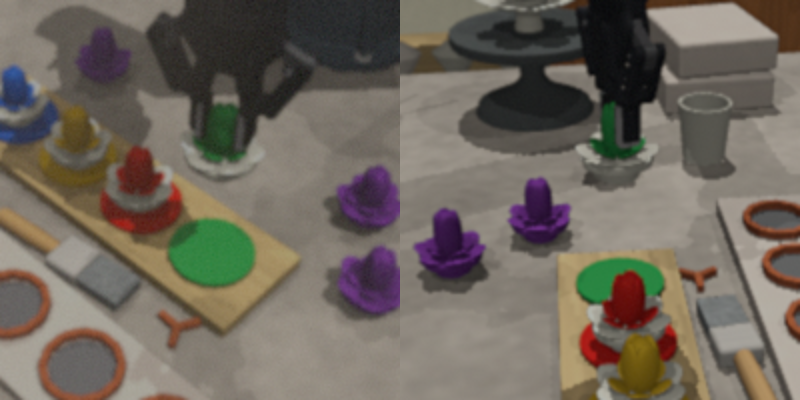

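The green flower hangs upright in both views, and the bare coaster is at scene (356,226). I'll measure the bare coaster to get the flower's offset in the grip.

```bash
cat > coast.py <<'E'
from h import *
import sys
c=sys.argv[1]
for n in ('scene','side'):
    im=manip.snapshot(n); m=mask(im,c,90,25)
    k,l,st,ce=cv2.connectedComponentsWithStats(m)
    for i in range(1,k):
        if st[i,4]<250: continue
        cn=cv2.findContours((l==i).astype(np.uint8),cv2.RETR_EXTERNAL,cv2.CHAIN_APPROX_NONE)[0][0]
        e=cv2.fitEllipse(cn); p=onz(n,e[0],.023); print(n,np.round(e[0],1),p[:2].round(4),st[i,4])
print(manip.sense()['tcp_pos'])
E
python3 coast.py green
```

```text
scene [361.  167.8] [0.3186 0.0212] 343
scene [355.5 225.9] [0.4646 0.1099] 1121
side [290.5 124.5] [0.5216 0.47  ] 268
side [288.7 200.2] [0.4591 0.108 ] 552
[0.46248392 0.10698745 0.16722883]
```

>>> send_rows:
  steps:
    - [[0.9,0.025,-0.03,0,0],[0.9,0.06,-0.075,0,0],[0.9,0.098,-0.121,0,0],[0.9,0.132,-0.164,0,0],[0.9,0.155,-0.192,-0.02,0],[0.9,0.162,-0.201,-0.045,0],[0.9,0.162,-0.201,-0.075,0],[0.9,0.162,-0.201,-0.09,0]]

```text
t: 5.2
tcp_pos: [0.6233, -0.0935, 0.0745]
tool_rot: [0.434, 0.56, -0.436, 0.555]
force: [-0.3, 0.3, -0.5]
finger_gap: 0.316
```

Run:
```python
from h import *
s=manip.sense();print(s['tcp_pos'],s['force'],s['finger_gap'])
cv2.imwrite('pics/g3.png',np.hstack([cv2.resize(manip.snapshot('scene')[130:330,130:330],None,fx=2,fy=2),cv2.resize(manip.snapshot('side')[130:330,300:500],None,fx=2,fy=2)])[:,:,::-1])
```

```text
[ 0.62334635 -0.0935339   0.07450732] [-0.25439929  0.31100508 -0.53421126] 0.3158923816079401
```

View pics/g3.png

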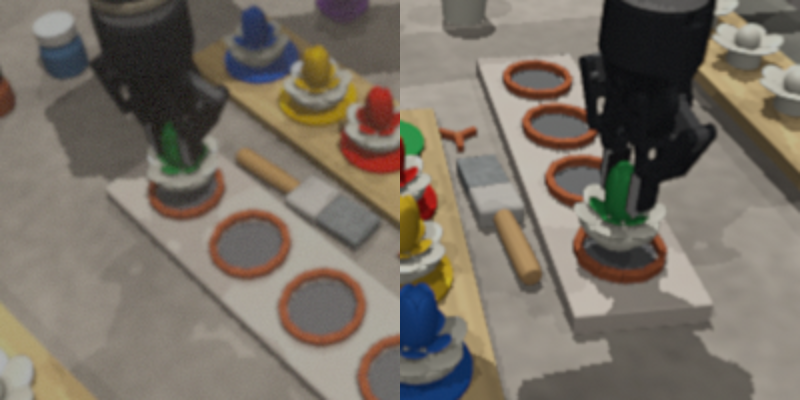

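Green hangs centred over the right-end well (side image about (410,255)). I'll lower it slowly.

>>> send_rows:
  steps:
    - [[0.9,0,0,-0.01,0],[0.9,0,0,-0.018,0],[0.9,0,0,-0.021,0],[0.9,0,0,-0.022,0],[0.9,0,0,-0.023,0]]

```text
t: 5.92
tcp_pos: [0.626, -0.0941, 0.0557]
tool_rot: [0.435, 0.557, -0.435, 0.558]
force: [-0.3, -0.2, -1.3]
finger_gap: 0.315
```

>>> send_rows:
  steps:
    - [[0.9,0,0,-0.0007,0],[0.9,0,0,-0.0014,0],[0.9,0,0,-0.002,0]]

```text
t: 6.3
tcp_pos: [0.6261, -0.094, 0.0551]
tool_rot: [0.435, 0.557, -0.434, 0.558]
force: [-2.7, 0.5, 11.0]
finger_gap: 0.32
```

It's on the floor: the force went from -1.3 N to +11 N. I'll ease up, open and retreat.

>>> send_rows:
  steps:
    - [[0.9,0,0,0.0008,0],[0.64,0,0,0.0008,0],[0.5,0,0,0.0008,0],[0.35,0,0,0.0008,0],[0.35,0,0,0.0008,0],[0.35,0,0,0.03,0],[0.35,0,0,0.07,0],[0.35,0,0,0.115,0]]

```text
t: 7.3
tcp_pos: [0.6252, -0.0939, 0.1687]
tool_rot: [0.434, 0.558, -0.435, 0.557]
force: [0.9, -0.4, 0.0]
finger_gap: 0.654
```

Run:
```python
from h import *
s=manip.sense();print(s['tcp_pos'],s['force'],s['finger_gap'])
cv2.imwrite('pics/g4.png',np.hstack([cv2.resize(manip.snapshot('scene')[130:330,130:330],None,fx=2,fy=2),cv2.resize(manip.snapshot('side')[130:330,300:500],None,fx=2,fy=2)])[:,:,::-1])
```

```text
[ 0.62515934 -0.09389809  0.1686724 ] [ 8.95826648e-01 -3.54122398e-01  7.17601697e-04] 0.653581452983941
```

View pics/g4.png

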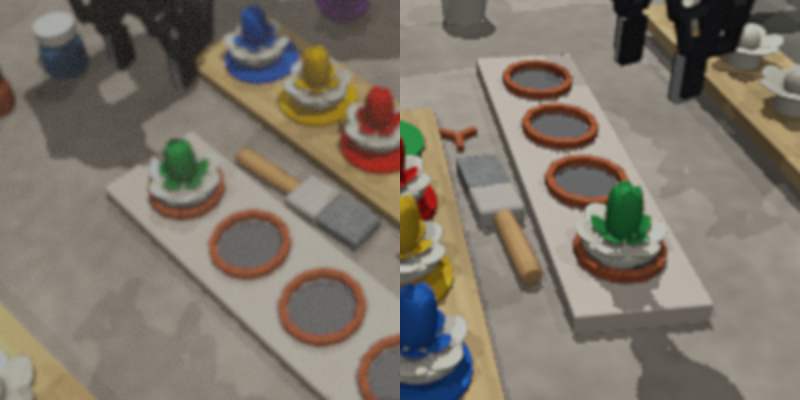

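Green stands upright in the right-end well. Next is red, at about (0.455,0.013).

>>> send_rows:
  steps:
    - [[0.3,-0.045,0.028,0,0],[0.3,-0.09,0.056,0,0],[0.3,-0.135,0.084,0,0],[0.3,-0.171,0.107,0,0],[0.3,-0.171,0.107,-0.03,0],[0.3,-0.171,0.107,-0.075,0],[0.3,-0.171,0.107,-0.102,0],[0.3,-0.171,0.107,-0.11,0]]

```text
t: 8.4
tcp_pos: [0.4535, 0.0132, 0.0567]
tool_rot: [0.434, 0.559, -0.435, 0.557]
force: [-0.2, -0.0, 0.8]
finger_gap: 0.697
```

Run:
```python
from h import *
s=manip.sense();print(s['tcp_pos'],s['force'],s['finger_gap'])
cv2.imwrite('pics/r1.png',np.hstack([cv2.resize(manip.snapshot('scene')[100:300,230:430],None,fx=2,fy=2),cv2.resize(manip.snapshot('side')[130:330,200:400],None,fx=2,fy=2)])[:,:,::-1])
```

```text
[0.4534747  0.01321528 0.05665823] [-0.16056283 -0.04631704  0.79222794] 0.6971022835994601
```

View pics/r1.png

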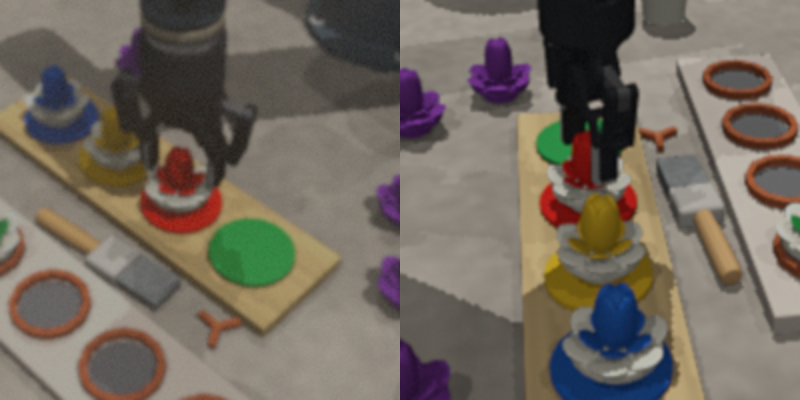

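The red bud sits between the open fingers. I'll close and lift.

>>> send_rows:
  steps:
    - [[0.5,0,0,0.001,0],[0.7,0,0,0.001,0],[0.9,0,0,0.001,0],[0.9,0,0,0.001,0],[0.9,0,0,0.001,0],[0.9,0,0,0.012,0],[0.9,0,0,0.035,0],[0.9,0,0,0.075,0]]

```text
t: 9.5
tcp_pos: [0.4534, 0.0133, 0.1336]
tool_rot: [0.434, 0.559, -0.435, 0.556]
force: [0.3, -0.5, -1.6]
finger_gap: 0.318
```

```bash
python3 coast.py red
python3 - <<'E'
from h import *
s=manip.sense();print(s['tcp_pos'],s['force'],s['finger_gap'])
cv2.imwrite('pics/r2.png',np.hstack([cv2.resize(manip.snapshot('scene')[100:300,230:430],None,fx=2,fy=2),cv2.resize(manip.snapshot('side')[80:280,200:400],None,fx=2,fy=2)])[:,:,::-1])
E
```

```text
scene [321.3 157.7] [ 0.348  -0.0695] 374
scene [320.  200.9] [0.4562 0.0144] 988
side [294.8 167.6] [0.4928 0.2349] 380
side [292.8 229.2] [0.4511 0.0139] 819
[0.45678017 0.0127859  0.13670522]
[0.45678017 0.0127859  0.13670522] [ 0.06605195 -0.21749193 -1.72059178] 0.31459281648026677
```

View pics/r2.png

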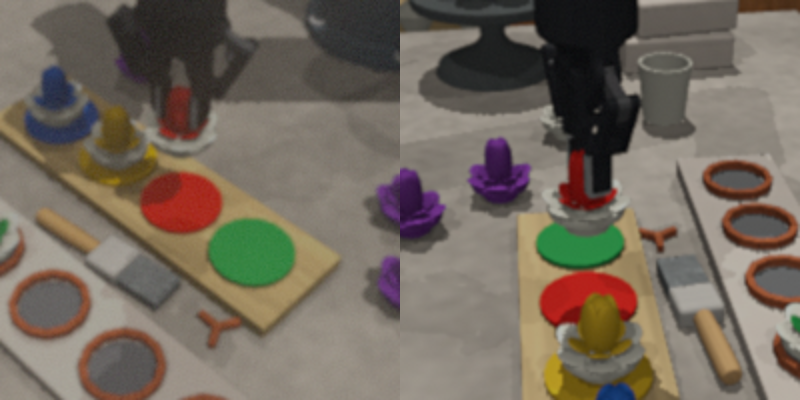

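Red is held upright, so I'll carry it to the second well from the right.

>>> send_rows:
  steps:
    - [[0.9,0.015,-0.001,0.015,0],[0.9,0.05,-0.004,0.02,0],[0.9,0.09,-0.006,0.02,0],[0.9,0.13,-0.009,0.02,0],[0.9,0.16,-0.011,0.01,0],[0.9,0.174,-0.012,-0.015,0],[0.9,0.177,-0.0125,-0.04,0],[0.9,0.177,-0.0125,-0.058,0]]

```text
t: 10.7
tcp_pos: [0.63, 0.0008, 0.0721]
tool_rot: [0.434, 0.559, -0.435, 0.556]
force: [0.8, 0.9, -1.4]
finger_gap: 0.315
```

Run:
```python
from h import *
s=manip.sense();print(s['tcp_pos'],s['force'],s['finger_gap'])
cv2.imwrite('pics/r3.png',np.hstack([cv2.resize(manip.snapshot('scene')[150:350,150:350],None,fx=2,fy=2),cv2.resize(manip.snapshot('side')[130:330,300:500],None,fx=2,fy=2)])[:,:,::-1])
```

```text
[0.62996828 0.00078982 0.07213323] [ 0.8433395   0.91769717 -1.36736114] 0.31458987818371054
```

View pics/r3.png

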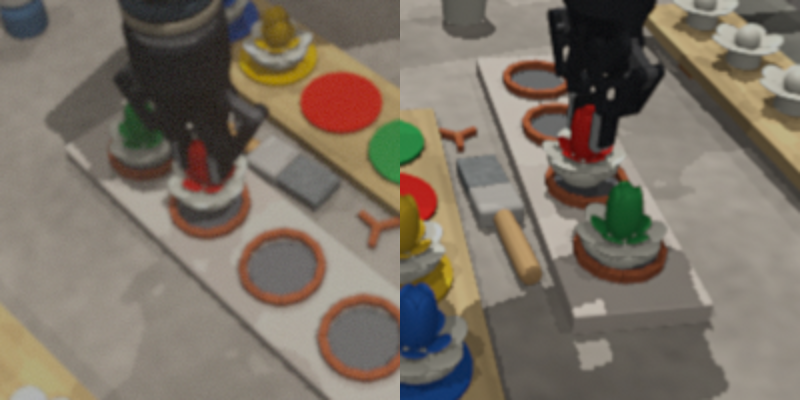

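Red hangs centred above the second well. Lowering.

>>> send_rows:
  steps:
    - [[0.9,0,0,-0.01,0],[0.9,0,0,-0.016,0],[0.9,0,0,-0.018,0],[0.9,0,0,-0.019,0],[0.9,0,0,-0.02,0],[0.9,0,0,-0.0205,0]]

```text
t: 11.55
tcp_pos: [0.6322, 0.0004, 0.0565]
tool_rot: [0.435, 0.557, -0.434, 0.558]
force: [-2.9, 0.0, 7.7]
finger_gap: 0.313
```

Contact at 7.7 N. Releasing and retreating.

>>> send_rows:
  steps:
    - [[0.9,0,0,0.0005,0],[0.64,0,0,0.0005,0],[0.5,0,0,0.0005,0],[0.35,0,0,0.0005,0],[0.35,0,0,0.0005,0],[0.35,0,0,0.03,0],[0.35,0,0,0.07,0],[0.35,0,0,0.1135,0]]

```text
t: 12.55
tcp_pos: [0.6312, 0.0005, 0.1688]
tool_rot: [0.434, 0.558, -0.435, 0.557]
force: [0.2, 0.4, -0.5]
finger_gap: 0.648
```

Run:
```python
from h import *
s=manip.sense();print(s['tcp_pos'],s['force'],s['finger_gap'])
cv2.imwrite('pics/r4.png',np.hstack([cv2.resize(manip.snapshot('scene')[150:350,150:350],None,fx=2,fy=2),cv2.resize(manip.snapshot('side')[130:330,300:500],None,fx=2,fy=2)])[:,:,::-1])
```

```text
[6.31239750e-01 5.31682104e-04 1.68780905e-01] [ 0.16841076  0.44769742 -0.47548115] 0.6481248680703183
```

View pics/r4.png

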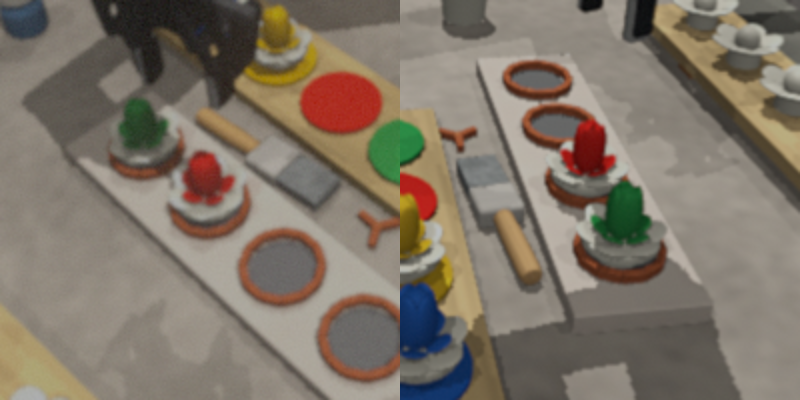

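Red stands in the second well. Next is yellow, at about (0.446,-0.081).

>>> send_rows:
  steps:
    - [[0.3,-0.05,-0.022,0,0],[0.3,-0.1,-0.044,0,0],[0.3,-0.15,-0.066,0,0],[0.3,-0.186,-0.081,0,0],[0.3,-0.186,-0.081,-0.03,0],[0.3,-0.186,-0.081,-0.075,0],[0.3,-0.186,-0.081,-0.1,0],[0.3,-0.186,-0.081,-0.109,0]]

```text
t: 13.65
tcp_pos: [0.4445, -0.0801, 0.0576]
tool_rot: [0.434, 0.559, -0.435, 0.556]
force: [-0.0, -0.1, 0.7]
finger_gap: 0.699
```

Run:
```python
from h import *
s=manip.sense();print(s['tcp_pos'],s['force'],s['finger_gap'])
cv2.imwrite('pics/y1.png',np.hstack([cv2.resize(manip.snapshot('scene')[80:280,200:400],None,fx=2,fy=2),cv2.resize(manip.snapshot('side')[150:350,200:400],None,fx=2,fy=2)])[:,:,::-1])
```

```text
[ 0.44453888 -0.08011087  0.05761192] [-0.04955232 -0.08031364  0.65519581] 0.6987754809226435
```

View pics/y1.png

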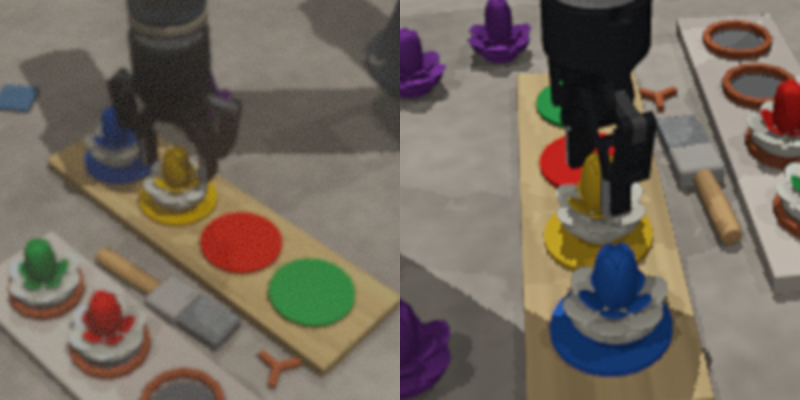

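The fingers straddle the yellow bud and stay clear of blue. I'll close and lift.

>>> send_rows:
  steps:
    - [[0.5,0,0,0,0],[0.7,0,0,0,0],[0.9,0,0,0,0],[0.9,0,0,0,0],[0.9,0,0,0,0],[0.9,0,0,0.011,0],[0.9,0,0,0.035,0],[0.9,0,0,0.075,0]]

```text
t: 14.75
tcp_pos: [0.4446, -0.08, 0.1346]
tool_rot: [0.434, 0.559, -0.435, 0.557]
force: [0.6, -0.4, -1.3]
finger_gap: 0.32
```

```bash
python3 coast.py yellow
python3 - <<'E'
from h import *
s=manip.sense();print(s['tcp_pos'],s['force'],s['finger_gap'])
cv2.imwrite('pics/y2.png',np.hstack([cv2.resize(manip.snapshot('scene')[80:280,200:400],None,fx=2,fy=2),cv2.resize(manip.snapshot('side')[120:320,200:400],None,fx=2,fy=2)])[:,:,::-1])
E
```

```text
scene [95.8 51. ] [ 0.3927 -1.0388] 6219
scene [621.7  48.1] [-0.8932  0.397 ] 383
scene [614.2 100.1] [-0.4319  0.4366] 1240
scene [610.9 130.8] [-0.244   0.4573] 547
scene [286.2 136.4] [ 0.3399 -0.1865] 353
scene [ 30.1 186.2] [ 0.8351 -0.5199] 3627
scene [324.4 208.9] [0.4679 0.0353] 4774
scene [137.9 339.8] [ 0.8725 -0.0173] 6391
side [192.6  40.1] [0.2523 1.4641] 1399
side [175.   86.5] [0.2106 0.8365] 476
side [113.2  90.3] [0.0254 0.8334] 254
side [538.8 236.5] [ 0.8669 -0.09  ] 4064
side [305.  195.6] [0.493  0.1182] 404
side [301.1 296.1] [ 0.4361 -0.1486] 6874
side [587.2 270.9] [ 0.8873 -0.1852] 1819
[ 0.4478036  -0.08130709  0.13766852]
[ 0.4478036  -0.08130709  0.13766852] [ 0.91866794  0.19072077 -1.52567651] 0.3210679341886092
```

View pics/y2.png

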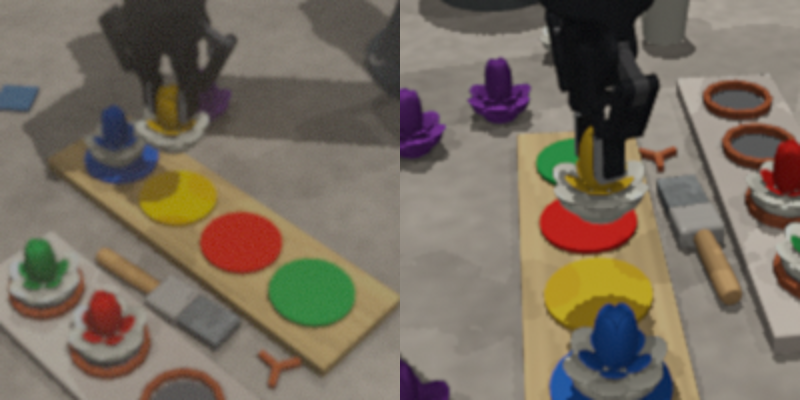

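Yellow is held upright. I'll carry it over to the third well from the right, (0.639,0.097).

>>> send_rows:
  steps:
    - [[0.9,0.02,0.018,0.025,0],[0.9,0.055,0.05,0.034,0],[0.9,0.097,0.0885,0.034,0],[0.9,0.139,0.127,0.034,0],[0.9,0.174,0.159,0.025,0],[0.9,0.191,0.174,0,0],[0.9,0.194,0.177,-0.035,0],[0.9,0.194,0.177,-0.058,0]]

```text
t: 15.95
tcp_pos: [0.6375, 0.0972, 0.0722]
tool_rot: [0.433, 0.56, -0.436, 0.556]
force: [0.1, 0.1, -1.1]
finger_gap: 0.32
```

Run:
```python
from h import *
s=manip.sense();print(s['tcp_pos'],s['force'],s['finger_gap'])
cv2.imwrite('pics/y3.png',np.hstack([cv2.resize(manip.snapshot('scene')[170:370,180:380],None,fx=2,fy=2),cv2.resize(manip.snapshot('side')[100:300,300:500],None,fx=2,fy=2)])[:,:,::-1])
```

```text
[0.63751326 0.09716185 0.07218157] [ 0.07655053  0.11401843 -1.09430852] 0.3196401695210072
```

View pics/y3.png

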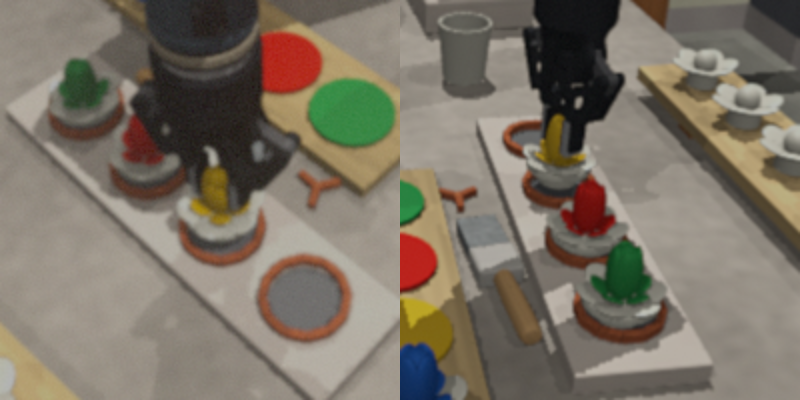

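Yellow is centred over the third well. Lowering from commanded z 0.076.

>>> send_rows:
  steps:
    - [[0.9,0,0,-0.011,0],[0.9,0,0,-0.017,0],[0.9,0,0,-0.019,0],[0.9,0,0,-0.02,0],[0.9,0,0,-0.021,0],[0.9,0,0,-0.0215,0]]

```text
t: 16.8
tcp_pos: [0.6402, 0.0964, 0.0563]
tool_rot: [0.435, 0.557, -0.434, 0.558]
force: [-2.2, -0.4, 7.6]
finger_gap: 0.317
```

>>> send_rows:
  steps:
    - [[0.9,0,0,0.0005,0],[0.64,0,0,0.0005,0],[0.5,0,0,0.0005,0],[0.35,0,0,0.0005,0],[0.35,0,0,0.0005,0],[0.35,0,0,0.03,0],[0.35,0,0,0.07,0],[0.35,0,0,0.1135,0]]

```text
t: 17.8
tcp_pos: [0.6392, 0.0965, 0.1688]
tool_rot: [0.434, 0.558, -0.435, 0.557]
force: [0.0, -0.2, -0.6]
finger_gap: 0.649
```

Run:
```python
from h import *
s=manip.sense();print(s['tcp_pos'],s['force'],s['finger_gap'])
cv2.imwrite('pics/y4.png',np.hstack([cv2.resize(manip.snapshot('scene')[170:370,180:380],None,fx=2,fy=2),cv2.resize(manip.snapshot('side')[100:300,300:500],None,fx=2,fy=2)])[:,:,::-1])
```

```text
[0.63924994 0.09645298 0.16877868] [ 0.02806012 -0.17600411 -0.60720964] 0.6487487142274971
```

View pics/y4.png

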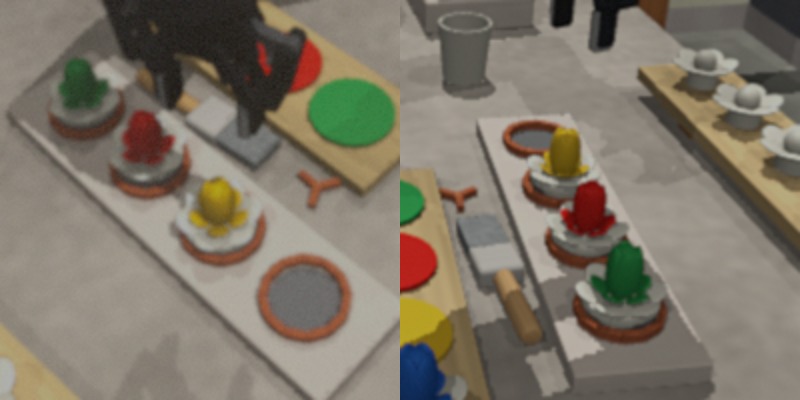

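Yellow stands in the third well. Blue next, at about (0.439,-0.177).

>>> send_rows:
  steps:
    - [[0.3,-0.033,-0.045,0,0],[0.3,-0.068,-0.092,0,0],[0.3,-0.103,-0.14,0,0],[0.3,-0.138,-0.188,0,0],[0.3,-0.173,-0.236,0,0],[0.3,-0.201,-0.2735,0,0],[0.3,-0.201,-0.2735,-0.03,0],[0.3,-0.201,-0.2735,-0.06,0]]

```text
t: 18.9
tcp_pos: [0.4384, -0.178, 0.1077]
tool_rot: [0.435, 0.557, -0.435, 0.558]
force: [-0.4, 1.1, -1.0]
finger_gap: 0.699
```

>>> send_rows:
  steps:
    - [[0.3,0,0,-0.03,0],[0.3,0,0,-0.045,0],[0.3,0,0,-0.049,0]]

```text
t: 19.27
tcp_pos: [0.4379, -0.1766, 0.0581]
tool_rot: [0.435, 0.559, -0.435, 0.557]
force: [0.5, 0.3, 0.2]
finger_gap: 0.699
```

Run:
```python
from h import *
s=manip.sense();print(s['tcp_pos'],s['force'],s['finger_gap'])
cv2.imwrite('pics/b1.png',np.hstack([cv2.resize(manip.snapshot('scene')[50:250,170:370],None,fx=2,fy=2),cv2.resize(manip.snapshot('side')[180:380,200:400],None,fx=2,fy=2)])[:,:,::-1])
```

```text
[ 0.43794861 -0.17658234  0.05806195] [0.5154703  0.25034339 0.20139133] 0.6992152324245678
```

View pics/b1.png

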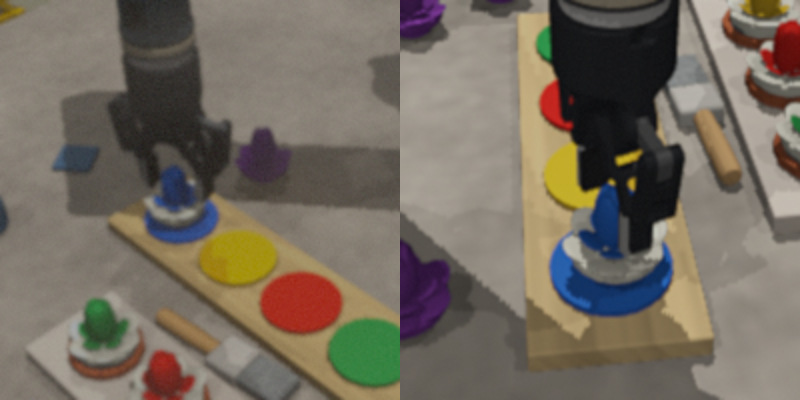

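The blue bud is between the fingers. Closing and lifting.

>>> send_rows:
  steps:
    - [[0.5,0,0,0,0],[0.7,0,0,0,0],[0.9,0,0,0,0],[0.9,0,0,0,0],[0.9,0,0,0,0],[0.9,0,0,0.011,0],[0.9,0,0,0.035,0],[0.9,0,0,0.075,0]]

```text
t: 20.38
tcp_pos: [0.4372, -0.1758, 0.1343]
tool_rot: [0.435, 0.559, -0.435, 0.556]
force: [0.7, 0.8, -2.1]
finger_gap: 0.319
```

```bash
python3 coast.py blue | grep 0.4
python3 - <<'E'
from h import *
s=manip.sense();print(s['tcp_pos'],s['force'],s['finger_gap'])
cv2.imwrite('pics/b2.png',np.hstack([cv2.resize(manip.snapshot('scene')[50:250,170:370],None,fx=2,fy=2),cv2.resize(manip.snapshot('side')[150:350,200:400],None,fx=2,fy=2)])[:,:,::-1])
E
```

```text
scene [260.2 158.8] [ 0.4399 -0.1757] 668
side [309.7 240.2] [ 0.474  -0.0226] 541
side [305.1 313.6] [ 0.4354 -0.1826] 2310
[ 0.44034365 -0.17785175  0.13753352]
[ 0.44034365 -0.17785175  0.13753352] [-0.03872494 -0.41909055 -2.3056514 ] 0.3167918575001958
```

View pics/b2.png

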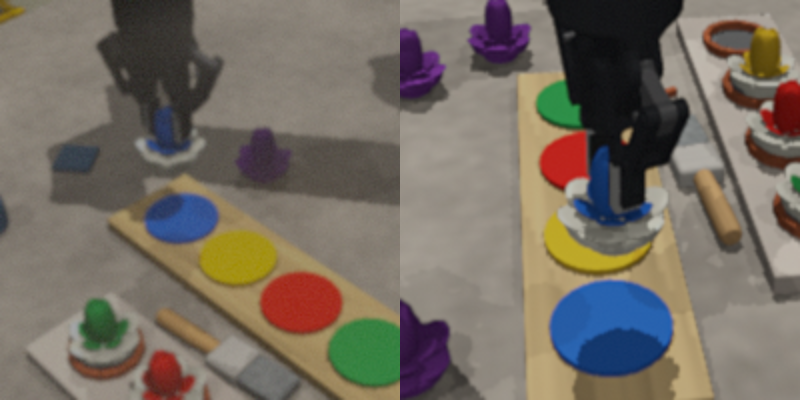

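Blue is held upright. I'll carry it high to the left-end well (0.647,0.192).

>>> send_rows:
  steps:
    - [[0.9,0.01,0.02,0.02,0],[0.9,0.03,0.06,0.04,0],[0.9,0.055,0.11,0.045,0],[0.9,0.08,0.16,0.045,0],[0.9,0.105,0.21,0.045,0],[0.9,0.13,0.26,0.045,0],[0.9,0.155,0.31,0.045,0],[0.9,0.175,0.345,0.045,0]]

```text
t: 21.58
tcp_pos: [0.6128, 0.1704, 0.1768]
tool_rot: [0.433, 0.559, -0.435, 0.557]
force: [0.8, 0.4, -1.8]
finger_gap: 0.315
```

>>> send_rows:
  steps:
    - [[0.9,0.022,0.015,0,0],[0.9,0.032,0.022,-0.01,0],[0.9,0.034,0.024,-0.04,0],[0.9,0.034,0.024,-0.075,0],[0.9,0.034,0.024,-0.098,0],[0.9,0.034,0.024,-0.103,0]]

```text
t: 22.32
tcp_pos: [0.6445, 0.1908, 0.0724]
tool_rot: [0.433, 0.56, -0.437, 0.555]
force: [0.1, -0.6, -1.0]
finger_gap: 0.316
```

Run:
```python
from h import *
s=manip.sense();print(s['tcp_pos'],s['force'],s['finger_gap'])
cv2.imwrite('pics/b3.png',np.hstack([cv2.resize(manip.snapshot('scene')[190:390,200:400],None,fx=2,fy=2),cv2.resize(manip.snapshot('side')[80:280,280:480],None,fx=2,fy=2)])[:,:,::-1])
```

```text
[0.6445387  0.19077852 0.07241162] [ 0.10829394 -0.55299998 -1.00155898] 0.31605104207818197
```

View pics/b3.png

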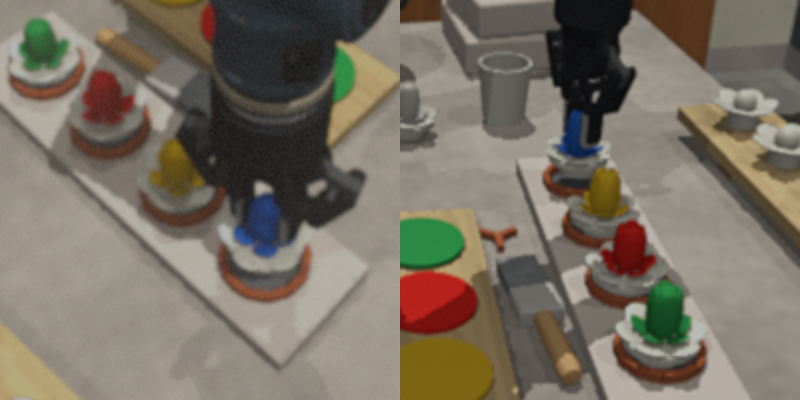

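Blue is centred over the last well. Lowering from commanded z 0.076.

>>> send_rows:
  steps:
    - [[0.9,0,0,-0.011,0],[0.9,0,0,-0.017,0],[0.9,0,0,-0.019,0],[0.9,0,0,-0.02,0],[0.9,0,0,-0.021,0],[0.9,0,0,-0.0215,0]]

```text
t: 23.18
tcp_pos: [0.648, 0.192, 0.0562]
tool_rot: [0.435, 0.558, -0.434, 0.558]
force: [-3.1, -0.4, 7.8]
finger_gap: 0.316
```

>>> send_rows:
  steps:
    - [[0.9,0,0,0.0005,0],[0.64,0,0,0.0005,0],[0.5,0,0,0.0005,0],[0.35,0,0,0.0005,0],[0.35,0,0,0.0005,0],[0.35,0,0,0.03,0],[0.35,0,0,0.07,0],[0.35,0,0,0.1135,0]]

```text
t: 24.18
tcp_pos: [0.6473, 0.1919, 0.1688]
tool_rot: [0.434, 0.558, -0.435, 0.557]
force: [1.2, -0.7, -0.2]
finger_gap: 0.649
```

>>> send_rows:
  steps:
    - [[0.35,-0.03,-0.03,0.03,0],[0.35,-0.07,-0.06,0.05,0],[0.35,-0.11,-0.09,0.05,0],[0.35,-0.15,-0.1,0.05,0],[0.35,-0.15,-0.1,0.05,0],[0.35,-0.15,-0.1,0.05,0]]

```text
t: 24.92
tcp_pos: [0.499, 0.092, 0.2188]
tool_rot: [0.435, 0.557, -0.434, 0.558]
force: [-0.4, -0.2, -0.1]
finger_gap: 0.649
```

Run:
```python
from h import *
s=manip.sense();print(s['t'],s['tcp_pos'],s['force'],s['finger_gap'])
cv2.imwrite('pics/f1.png',np.hstack([cv2.resize(manip.snapshot('scene')[170:370,180:380],None,fx=2,fy=2),cv2.resize(manip.snapshot('side')[100:300,280:480],None,fx=2,fy=2)])[:,:,::-1])
cv2.imwrite('pics/f2.png',manip.snapshot('wrist')[:,:,::-1])
```

```text
24.925 [0.49896053 0.09195563 0.21880835] [-0.41439362 -0.23586843 -0.05542622] 0.6491642896681528
```

View pics/f1.png

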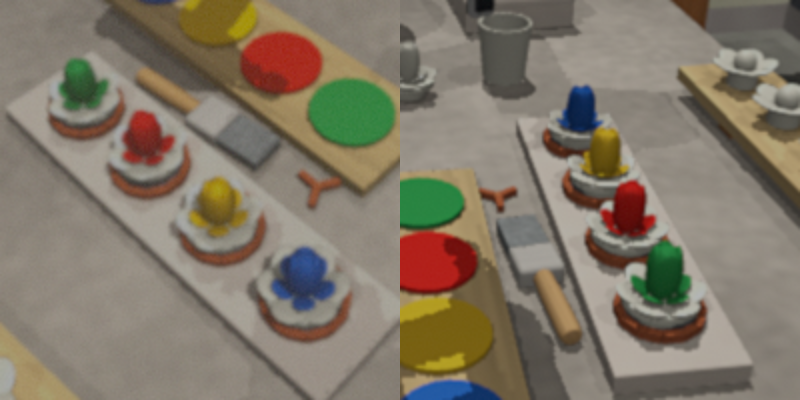

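View pics/f2.png

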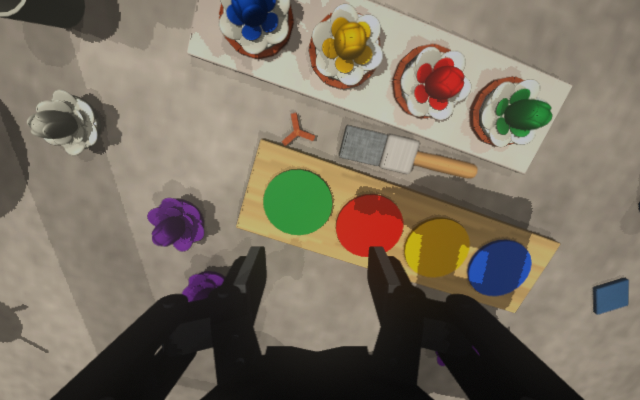

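The wrist view shows the wells from left to right as blue (252,15), yellow (350,40), red (444,83) and green (525,112), all upright and inside their rings. The coasters are bare in the order green, red, yellow, blue, so the row is reversed. The arm is clear and still, so I'm handing in.

```bash
python3 -c "
from station import manip
print(manip.sign_off())"
```

```text
the job is handed in; nothing more can be done
None
```

All four flowers are in the wells in reverse order and the job is handed in. From left to right on the board they were green, red, yellow, blue. In the wells, left to right, they are now blue, yellow, red, green.

- **Handling:** I gripped each one by the bud and lowered it slowly until it touched the well floor. Contact force was about 8 to 11 N, and I opened the gripper only after contact. The last reading before hand-in was at about 25 s of the allowed 83 s.
- **Last checks:** The scene, side and wrist pictures all showed the four flowers upright inside their rings. The coasters were bare, the purple and white look-alikes I could see had not been moved, and the arm was clear with about 0 N on it.
- **What disagreed:** The scene and side cameras differed by 2 to 10 mm on flower and well positions. I averaged them and checked the wells against the wrist camera. The check of the yellow coaster failed because its colour blended with the wood, so I worked out yellow's position mainly from the spacing of the row.

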